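# Find the marked slope on a curved sign former

### The job

Take the standing angle gauge by its grip tab and stand its foot level on the crown of the curved plywood former, the foot running along the curve and the dial facing square along the former's straight direction. Then rock the gauge over the curve until its swinging pointer comes to rest on the rim mark, and finish holding it right there: still gripped, foot pressed lightly on the former, pointer settled on the mark. Do not press hard, and do not shift the stapler or the tape ring.

Things in the scene. Friction and masses are not known exactly. Their poses are not given: they have to be found in the camera images.
- gauge: Loose upright angle gauge, 0.33 kg. Origin: centre of the foot's underside; z up, x out of the dial face, y along the foot. Flat foot 30 (x) x 130 (y) x 12 mm. Round dial case 116 mm across, 16 thick, centred 72 mm above the origin, white face to +x, pointer and mark up to 9 mm proud of it. Starts standing on the table, dial facing away from the robot within 0.3 rad.
- gauge_grip (a point): Place to grip the gauge: its flat aluminium tab on top, 14 mm thick (gauge x, the way to close on it), 44 mm wide (y), from 130 to 186 mm above the gauge's origin; this point is in its middle, 162 mm up.
- pointer_tip (a point): Tip of the black pendulum pointer, which hangs freely from the dial's centre (44 mm from it, at gauge x = 12.5 mm). It always swings to plumb, straight below the dial's centre, and comes to rest in about a second.
- gauge_pointer (a joint): Angle of the pointer in the gauge (rad), about the gauge's +x: 0 when it points straight at the foot's centre; positive towards gauge +y. In rest it is minus the gauge's roll about its own x.
- mark (a point): Inner end of the small dark steel index mark on the lower rim of the dial (dark, 8 mm wide, narrowing inward), 44 mm from the dial's centre and in the pointer's plane. When the pointer is on the mark this and pointer_tip coincide.
- gauge_mark (a joint): Angle of the mark in the gauge (rad), measured like gauge_pointer; 0.22 to 0.42, fixed during a run. Pointer is on the mark when the two values are equal: the gauge has then leaned by this angle, its top towards its own +y (foot sloping down to +y). A second, bright lug opposite, at the top of the rim, is not the mark.
- form: Curved plywood former fixed to the table. Origin: centre of its underside, on the table; z up, x along its straight direction (within 0.3 rad of straight away from the robot), y along the curve. Top: circular arc of radius 110 mm about a line along x 45 mm below the table top, in flats 4 degrees wide; 140 mm long in x, about 200 mm across in y, on a base plate 150 x 230 x 6 mm.
- form_crown (a point): Middle of the crown line of the former, its highest place, 65 mm above the table. The gauge stands level only here.
- stapler: Bystander: red and black stapler lying down, 130 x 34 x 50 mm; origin under its centre.
- tape: Bystander: ring of clear tape lying flat, 90 mm across, 25 mm high; origin under its centre.
Not all that is in view belongs to the job. Of the things like the gauge, leave any that is blue or green; of the rest the smaller one is meant.

How it is judged:
On the way:
1. the gauge's foot stands level on the former's crown (contact force between gauge and form above 0.3 N and angle between gauge's own z axis and vertical below 0.1 rad and height (world z) of gauge above 0.055 m and angle between the x axis of gauge and the x axis of form, either way round below 0.25 rad and y of gauge in the frame of form between -0.04 and 0.04 m), for 0.2 s.
At the end, for the whole second after the job is handed in: Gauge gripped (>1 N), foot on the former (>0.3 N), foot centre 55-95 mm up and within 75 mm of the former's middle along x, x axes within 0.25 rad, gauge still (<20 mm/s), pointer tip within 3 mm of the mark and at rest (<0.4 rad/s); stapler, tape within 30 mm of their starts (distance between pointer_tip and mark below 0.003 m and velocity of joint gauge_pointer between -0.4 and 0.4 rad/s and contact force between gauge and form above 0.3 N and contact force between the fingers and gauge above 1 N and linear speed of gauge below 0.02 m/s and height (world z) of gauge between 0.055 and 0.095 m and angle between the x axis of gauge and the x axis of form, either way round below 0.25 rad and x of gauge in the frame of form between -0.075 and 0.075 m and distance of each of stapler, tape from where it was at the start of the episode below 0.03 m); the arm keeps its last pose, push and grip.
It fails at once if the gauge is pressed on the former with more than 40 N (contact force between gauge and form above 40 N).
It fails at once if the stapler or the tape ring is shifted by more than 30 mm (distance of any of stapler, tape from where it was at the start of the episode above 0.03 m).
It also fails if it takes over 50 s, if anything falls off the work surface, if the arm or the gripper's body presses on something with over 40 N, if the wrist force passes 120 N, or if a joint passes its speed limit or range.

### The arm

A 7-joint arm with a two-finger parallel gripper is mounted at the origin on the work surface. World frame = base frame: x ahead of the robot, y to its left, z up, the work surface at z = 0. Lengths are in m, angles in rad, forces in N, time in s.
With the tool pointing down it reaches from about 0.4 to 0.9 m from the base axis. Payload 5.6 kg.
Tool frame: the origin (TCP) lies midway between the tips of the shut fingers; the grasp point (between the pads) lies 19 mm behind it (pinch_z is the distance from the TCP to the grasp point, in m); z points along the fingers, y is the line along which they close (so a half turn about z gives the same grasp; the last joint's range is limited). The gripper opens to 92 mm and grips with 3 to 60 N. Pads are 20 mm wide; open, the fingers measure 128 mm over their backs; the gripper's body (75 mm by 189 mm) begins 69 mm behind the grasp point.
Start: joints at [1.155, 0.468, -0.012, 1.603, 0.006, 1.071, -0.056], TCP at [0.237, -0.605, 0.215] pointing down, gripper open.
Joint ranges: [-2.53, 2.53], [-0.31, 2.02], [-1.57, 1.55], [0.28, 2.44], [-1.29, 4.43], [0.15, 1.84], [-2.92, 2.92]. Speed limits (rad/s): [2.57, 2.57, 3.14, 3.14, 3.14, 3.14, 3.14].

### API

Orientations are given as a unit quaternion [w, x, y, z].
In Python, from workcell import * gives the robot as it stands. The module is installed in compiled form; this text tells all that it offers.
- The arm moves only by the tool send_rows, never from a script. Its argument "plan" is a list of rows, each a list of 4 numbers: the shift along the tool's x, y, z in cm, then the turn about the tool's z in degrees. In form: [[tx, ty, tz, yaw], ...]. A call has 1 to 12 rows; each row shifts and turns the commanded pose from where the row before left it, along the tool's axes as they then stand; what a row does not reach is not made up. A row lasts 1/8 s, in which the tool goes at most 62.5 mm and 10.7 degrees, less where a joint would pass 70% of its speed; a pose out of reach is approached as far as the arm can. A call with a gripper value outside its range is refused whole. "jaw" is the closure, from 0 (fully open) to 1 (shut), set as the call begins (left out, the last holds). The fingers move at their own pace and stop on an object; "grip_force" is the grip in N (left out, the last holds). Time passes only in rows, so rows that do not move let the fingers close. It gives the time, the measured TCP pose, the force, the opening and the grip force at its end, in the units of the state.
- get_obs(): the state, without advancing time (a new reading comes with each control period).
- get_image(name): name is "side" or "top" or "wrist"; returns the picture (384x512x3 uint8, red, green, blue); there is no depth.
- get_calibration(name): a dict with "camera_matrix" (3x3 intrinsics, pixels), "R" (3x3) and "t" (3): a world point X has camera coordinates R X + t; the wrist camera has in their place "hand_eye" (4x4, takes a point from camera to tool coordinates, whose origin is the TCP and whose axes are the flange's). Camera axes: x right, y down, z forward; pixel columns grow to the right and rows downward; lengths in m; the calibration is good to about 2 mm. The wrist camera is an equidistant fisheye: a pixel r from the principal point sees the ray r / f radians off the axis. A picture is of the moment at which its call begins: read the wrist's pose just before it. get_calibration takes no time and is no camera call.
- job_done(): hands the job in; it is judged then, once.
Trained networks look in the newest picture that a camera, given by its name, has taken for a name from the list of things; names that differ only in an ending like _2 or _b are one class to them, and where a whole thing is asked for, a point or a joint stands for the part that bears it (a point fixed in the world has none). Each returns a list of dicts, best first, with "p" (0 to 1); they miss things now and then, are a little off and sometimes report something else, mostly with a low value. They report only what shows in the picture. A call takes as long as a camera call. They do not tell look-alikes from the thing itself.
- spot_in(camera, thing): "box" ([left, top, right, bottom] in pixels, round what is visible of it).
- landmark_of(camera, thing): "point" ([row, column] in pixels: a listed point, or the origin of a listed thing).
The state is a dict: "t": time; "joint_pos": joint angles; "dq": joint speeds; "effort": joint torques, N m; "tool_pos": TCP position; "tcp_rot": TCP orientation; "contact_force": force on the tool from outside, world axes, zero at the start; "torque": the same for the moment, N m; "gripper_width": opening from 0.0 (shut) to 1.0 (fully open); "gripper_force": force on a finger pad.
Only numpy, scipy, OpenCV 4.12 (cv2) and the standard library are available. Lean on these libraries where they do the work, as an engineer would, in place of code of your own. Each camera call takes 0.05 s, during which the arm holds its last target. There are 200 camera calls.

## Working session

There is one attempt and no reset: what is moved stays moved. The work goes in short steps, Python scripts to look and compute and a tool call to move; the robot and the scene stay as the last step left them, time stands still between calls to the robot, and variables do not carry over. Pictures are saved under pics/ and viewed, at most 10 in all, crops included, and the job is handed in when it is done.

Besides the shell and the picture viewer there is one more tool, called after ">>>" as name(argument=value, ...) on one line, values as JSON. send_rows: Moves the arm, as the interface text tells. Its arguments: {"type":"object","properties":{"plan":{"type":"array","items":{"type":"array","items":{"type":"number"}}},"jaw":{"type":"number"},"grip_force":{"type":"number"}},"required":["plan"]}

```bash
mkdir -p pics; cat > h.py <<'E'
from workcell import *
import numpy as np, cv2
from scipy.spatial.transform import Rotation as Rn
def save(cam,n): 
    im=get_image(cam); cv2.imwrite(f'pics/{n}.png',im[:,:,::-1]); return im
def ray(cam,rc):
    c=get_calibration(cam);K=c['camera_matrix'];p=np.linalg.inv(K)@[rc[1],rc[0],1]
    R=np.array(c['R']);t=np.array(c['t']);return -R.T@t,R.T@p
def atz(cam,rc,z):
    o,d=ray(cam,rc);return o+d*(z-o[2])/d[2]
def proj(cam,X):
    c=get_calibration(cam);q=c['camera_matrix']@(np.array(c['R'])@X+c['t']);return q[1]/q[2],q[0]/q[2]
def tri(rs):
    A=0;b=0
    for o,d in rs:
        d=d/np.linalg.norm(d);M=np.eye(3)-np.outer(d,d);A=A+M;b=b+M@o
    return np.linalg.solve(A,b)
E
python3 - <<'E'
from h import *
a=save('side','s0');b=save('top','t0')
cv2.imwrite('pics/both0.png',cv2.resize(np.vstack([a,b])[:,:,::-1],(512,768))[:, :])
for cam in ('side','top'):
    c=get_calibration(cam);print(cam,np.round(c['camera_matrix'],0).tolist(),np.round(-np.array(c['R']).T@c['t'],3))
    for th in ('gauge','form','stapler','tape'):
        print(th,[(np.round(d['box']).tolist(),round(d['p'],2)) for d in spot_in(cam,th)])
    for th in ('gauge','gauge_grip','form_crown','form','mark','pointer_tip','stapler','tape'):
        print(th,[(np.round(d['point'],1).tolist(),round(d['p'],2)) for d in landmark_of(cam,th)])
print(get_obs())
E
```

```text
side [[472.0, 0.0, 252.0], [0.0, 472.0, 192.0], [0.0, 0.0, 1.0]] [0.302 0.88  1.058]
gauge [([305.0, 119.0, 355.0, 199.0], 0.83), ([218.0, 153.0, 237.0, 214.0], 0.7), ([236.0, 117.0, 292.0, 181.0], 0.69), ([222.0, 102.0, 246.0, 161.0], 0.59)]
form [([162.0, 269.0, 253.0, 358.0], 0.66)]
stapler [([196.0, 233.0, 245.0, 255.0], 0.7)]
tape [([151.0, 228.0, 180.0, 257.0], 0.96)]
gauge [([201.2, 227.0], 0.79), ([178.9, 262.5], 0.66), ([152.5, 234.7], 0.66), ([183.0, 328.4], 0.64)]
gauge_grip [([121.3, 268.1], 0.96), ([112.7, 233.9], 0.76), ([162.6, 226.7], 0.61), ([132.3, 336.7], 0.6)]
form_crown [([295.1, 206.5], 0.92), ([201.3, 225.5], 0.22)]
form [([309.6, 209.7], 0.91)]
mark []
pointer_tip [([169.1, 262.9], 0.56), ([180.6, 326.1], 0.41)]
stapler [([247.1, 220.9], 0.76)]
tape [([244.6, 165.3], 0.79)]
top [[352.0, 0.0, 263.0], [0.0, 352.0, 190.0], [0.0, 0.0, 1.0]] [ 0.241 -0.124  1.071]
gauge [([273.0, 154.0, 321.0, 180.0], 0.93), ([334.0, 181.0, 367.0, 236.0], 0.79), ([312.0, 255.0, 368.0, 310.0], 0.74), ([369.0, 145.0, 412.0, 185.0], 0.71)]
form [([119.0, 144.0, 205.0, 209.0], 0.87)]
s
[... 494 characters left out ...]
,  0.46751346, -0.0116165 ,  1.6027084 ,  0.00595414,
        1.07138914, -0.05631497]), 'dq': array([-1.49818091e-03, -3.87086868e-04,  6.11667425e-05,  6.89874531e-04,
       -2.20904848e-03,  2.29937163e-03, -1.42316410e-04]), 'effort': array([-7.17990060e-04, -5.20410204e+01, -1.26512736e-02, -2.44042057e+01,
       -5.65990771e-02,  1.13222626e-02,  3.75687449e-06]), 'tool_pos': array([ 0.23675344, -0.60535297,  0.21458013]), 'tcp_rot': array([6.92294668e-06, 9.82682601e-01, 1.85296805e-01, 5.88983331e-06]), 'contact_force': array([ 0.09052036, -0.20976455,  0.39203972]), 'torque': array([ 0.01123988,  0.0094347 , -0.04698796]), 'gripper_force': 0.0, 'gripper_width': 0.9975068457003661}
```

View pics/s0.png

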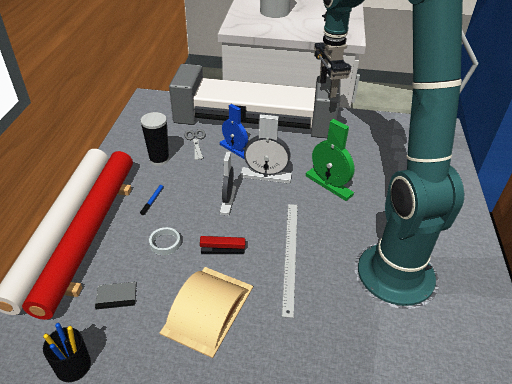

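View pics/t0.png

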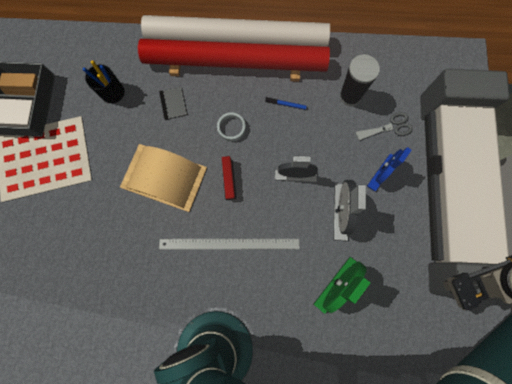

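```bash
python3 - <<'E'
from h import *
np.set_printoptions(precision=4,suppress=True)
P={'gauge':((201.2,227.0),(172.4,294.8)),'grip':((162.6,226.7),(159.1,302.5)),'crown':((295.1,206.5),(170.4,155.3)),
'form':((309.6,209.7),(176.2,164.3)),'stapler':((247.1,220.9),(180.9,230)),
'big?':((178.9,262.5),(216.4,343.1)),'biggrip':((121.3,268.1),(199.7,361.5))}
for k,(s,t) in P.items():
    r=[ray('side',s),ray('top',t)];X=tri(r);print(k,X,'reproj',np.array(proj('side',X))-s)
print('gauge z0',atz('side',(201.2,227.),0),atz('top',(172.4,294.8),0))
print('gauge grip z.162',atz('side',(162.6,226.7),.162),atz('top',(159.1,302.5),.162))
c=get_calibration('wrist');print(c)
for cam,f in(('side','s0'),('top','t0')):
    im=cv2.imread(f'pics/{f}.png');
    hsv=cv2.cvtColor(im,cv2.COLOR_BGR2HSV)
    m=((hsv[...,0]>8)&(hsv[...,0]<28)&(hsv[...,1]>70)&(hsv[...,2]>80)).astype(np.uint8)
    x0,y0,x1,y1=(155,260,260,360) if cam=='side' else (112,138,212,215)
    mm=np.zeros_like(m);mm[y0:y1,x0:x1]=m[y0:y1,x0:x1]
    cs,_=cv2.findContours(mm,0,2);cc=max(cs,key=cv2.contourArea)
    q=cv2.approxPolyDP(cv2.convexHull(cc),3,True)[:,0];print(cam,q.tolist())
    for p in q: print(p,atz(cam,(p[1],p[0]),0.006))
a=cv2.imread('pics/t0.png')[130:250,110:380];cv2.imwrite('pics/c1.png',np.vstack([cv2.resize(a,(780,347),interpolation=2),np.hstack([cv2.resize(cv2.imread('pics/s0.png')[90:220,200:300],(312,240)[:2],interpolation=2),np.zeros((240,468,3),np.uint8)])]))
E
```

```text
gauge [ 0.5276 -0.2121 -0.0007] reproj [-0.5568 -1.5083]
grip [ 0.5256 -0.2193  0.1542] reproj [-0.4248 -1.0518]
crown [0.4985 0.2033 0.0682] reproj [-0.2575 -0.7793]
form [ 0.4972  0.1966 -0.004 ] reproj [-0.5349 -1.6434]
stapler [ 0.4994 -0.0114  0.0023] reproj [0.4372 1.3731]
big? [ 0.4158 -0.3717 -0.031 ] reproj [0.7265 2.826 ]
biggrip [ 0.4134 -0.3598  0.2213] reproj [0.1932 0.6136]
gauge z0 [ 0.5222 -0.2096  0.    ] [ 0.5328 -0.2125  0.    ]
gauge grip z.162 [ 0.5201 -0.2083  0.162 ] [ 0.5267 -0.2188  0.162 ]
{'camera_matrix': array([[297.3186,   0.    , 261.253 ],
       [  0.    , 297.3186, 193.0097],
       [  0.    ,   0.    ,   1.    ]]), 'hand_eye': array([[ 0.0001, -0.967 , -0.2548,  0.071 ],
       [ 1.    ,  0.    ,  0.0003,  0.0009],
       [-0.0003, -0.2548,  0.967 , -0.1697],
       [ 0.    ,  0.    ,  0.    ,  1.    ]])}
side [[204, 267], [252, 286], [212, 357], [159, 333], [184, 283]]
[204 267] [0.5357 0.0702 0.006 ]
[252 286] [0.3933 0.1131 0.006 ]
[212 357] [0.4579 0.332  0.006 ]
[159 333] [0.6006 0.2897 0.006 ]
[184 283] [0.5773 0.1325 0.006 ]
top [[138, 144], [169, 151], [206, 167], [189, 211], [120, 187]]
[138 144] [0.6005 0.2883 0.006 ]
[169 151] [0.582  0.1875 0.006 ]
[206 167] [0.5353 0.0664 0.006 ]
[189 211] [0.394  0.1068 0.006 ]
[120 187] [0.4585 0.3267 0.006 ]
```

View pics/c1.png

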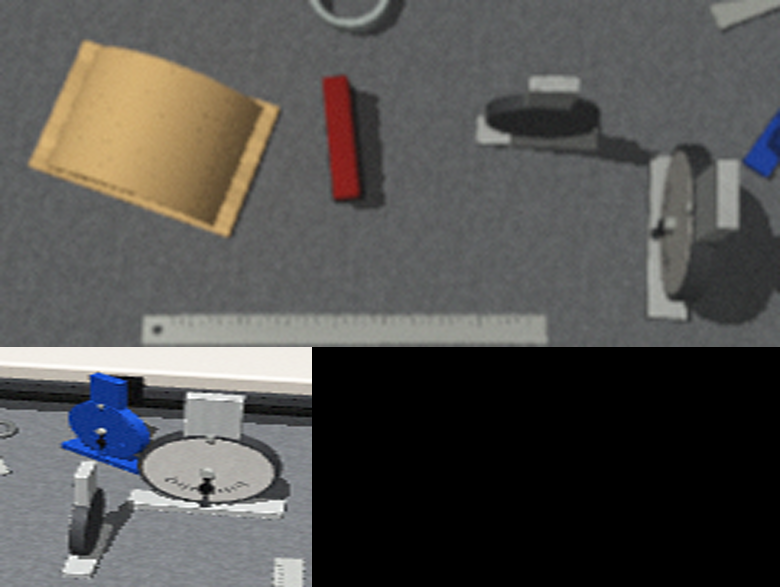

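>>> send_rows(plan=[[0,0,-5,10.7],[0,0,-5,10.7],[0,0,-5,0],[4.4,-3.95,0,0],[4.4,-3.95,0,0],[4.4,-3.95,0,0],[4.4,-3.95,0,0],[4.4,-3.95,0,0],[4.4,-3.95,0,0],[4.4,-3.95,0,0],[4.4,-3.95,0,0],[4.4,-3.95,0,0]], jaw=0, grip_force=20)

```text
t: 2.8
tool_pos: [0.6342, -0.249, 0.3648]
tcp_rot: [0.0, 1.0, -0.001, 0.0]
contact_force: [0.3, -0.7, -0.5]
gripper_width: 1.002
gripper_force: 0.0
```

>>> send_rows(plan=[[4.6,-3.7,0,0],[0,0,6,0],[0,0,6,0],[0,0,6,0],[0,0,5,0],[0,0,0,0],[0,0,0,0]])

```text
t: 3.68
tool_pos: [0.6805, -0.2136, 0.1368]
tcp_rot: [0.0, 1.0, -0.0, 0.002]
contact_force: [0.2, -0.5, 0.5]
gripper_width: 1.0
gripper_force: 0.0
```

```bash
cat >> h.py <<'E'
def wrays(rc,o=None):
    o=o or get_obs();c=get_calibration('wrist');K=c['camera_matrix'];H=np.array(c['hand_eye'])
    q=o['tcp_rot'];R=Rn.from_quat([q[1],q[2],q[3],q[0]]).as_matrix()
    v=np.array([(rc[1]-K[0,2])/K[0,0],(rc[0]-K[1,2])/K[1,1]]);r=np.linalg.norm(v)
    d=np.r_[v/max(r,1e-9)*np.sin(r),np.cos(r)]
    return R@H[:3,3]+o['tool_pos'],R@H[:3,:3]@d
def wproj(X,o=None):
    o=o or get_obs();c=get_calibration('wrist');K=c['camera_matrix'];H=np.array(c['hand_eye'])
    q=o['tcp_rot'];R=Rn.from_quat([q[1],q[2],q[3],q[0]]).as_matrix()
    p=H[:3,:3].T@(R.T@(np.array(X)-o['tool_pos'])-H[:3,3]);r=np.hypot(*p[:2]);a=np.arctan2(r,p[2])
    return K[1,2]+K[0,0]*a*p[1]/r,K[0,2]+K[0,0]*a*p[0]/r
E
python3 - <<'E'
from h import *
np.set_printoptions(precision=4,suppress=True)
o=get_obs();print(o['tool_pos'],o['tcp_rot'])
im=save('wrist','w0');cv2.imwrite('pics/w0b.png',cv2.resize(im[:,:,::-1],(800,600),interpolation=2))
for th in('gauge','gauge_grip','mark','pointer_tip'):
    for d in landmark_of('wrist',th): print(th,np.round(d['point'],1),round(d['p'],2))
for X in([.527,-.212,0],[.535,-.212,.072],[.525,-.214,.162]):print(wproj(X,o))
E
```

```text
[ 0.6805 -0.2136  0.1368] [ 0.0004  1.     -0.0004  0.0015]
gauge [311.2 264.2] 0.65
pointer_tip [315.3 259.1] 0.64
(np.float64(305.0889547489024), np.float64(259.1042389531759))
(np.float64(338.72611423658407), np.float64(258.76677944048413))
(np.float64(415.2054462185332), np.float64(260.7653918450213))
```

View pics/w0b.png

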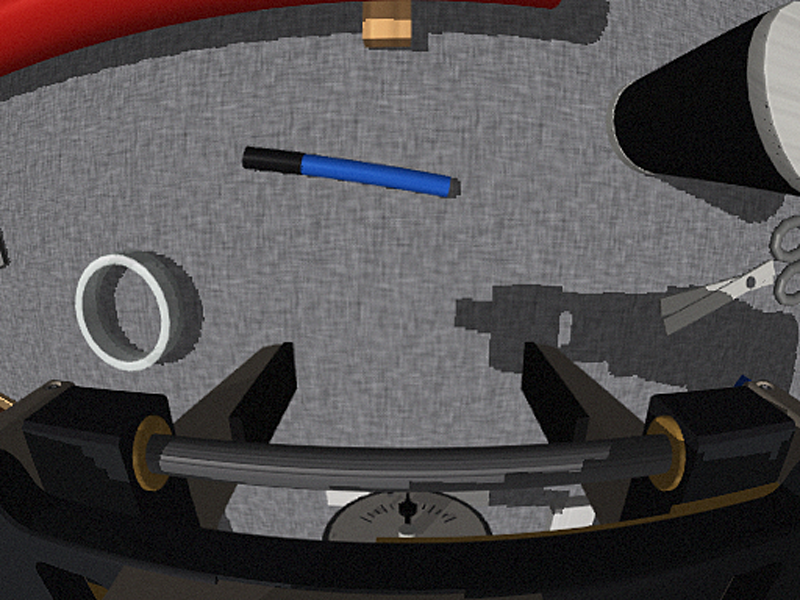

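>>> send_rows(plan=[[2,2.8,-5,-10],[0,0,0,-10],[0,0,0,-10],[0,0,0,-10],[0,0,0,-10],[0,0,0,-10],[0,0,0,-10],[0,0,0,-10],[0,0,0,-10],[-2.8,2,4,0],[0,0,0,0]])

```text
t: 5.3
tool_pos: [0.7169, -0.2721, 0.1405]
tcp_rot: [-0.002, 0.709, 0.706, -0.002]
contact_force: [-0.3, -1.1, 0.1]
gripper_width: 1.0
gripper_force: 0.0
```

```bash
python3 - <<'E'
from h import *
np.set_printoptions(precision=4,suppress=True)
o=get_obs();print(o['tool_pos'],o['tcp_rot'],o['joint_pos'])
im=save('wrist','w1');cv2.imwrite('pics/w1b.png',cv2.resize(im[:,:,::-1],(800,600),interpolation=2))
for th in('gauge','gauge_grip','mark','pointer_tip'):
    for d in landmark_of('wrist',th): print(th,np.round(d['point'],1),round(d['p'],2))
for X in([.527,-.212,0],[.535,-.212,.072],[.525,-.214,.162]):print(wproj(X,o))
E
```

```text
[ 0.7169 -0.2721  0.1405] [-0.0021  0.7086  0.7056 -0.0021] [ 0.5876  0.7942 -0.4678  1.2946  0.3631  1.1416  0.0843]
gauge [324.3 142.3] 0.86
gauge [138.4  95.6] 0.73
gauge [239.3  46.2] 0.64
mark [240.9  31.1] 0.45
mark [125.7  90.4] 0.44
mark [337.8 139.6] 0.4
pointer_tip [137.8  87.4] 0.68
pointer_tip [241.7  26.7] 0.54
(np.float64(133.70236958085738), np.float64(97.93445540708251))
(np.float64(139.16159904342123), np.float64(67.23782268133914))
(np.float64(156.9255929943433), np.float64(-9.625944305943335))
```

View pics/w1b.png

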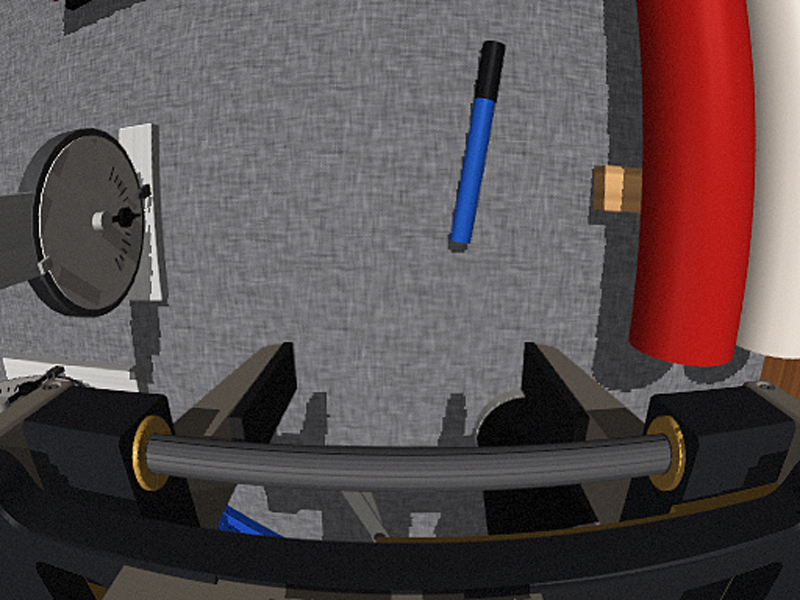

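```bash
python3 - <<'E'
from h import *
from scipy.optimize import least_squares
np.set_printoptions(precision=4,suppress=True)
o=get_obs()
def at(rc,z):
    c,d=wrays(rc,o);return c+d*(z-c[2])/d[2]
A=at((124/1.5625,157.5/1.5625),0);B=at((300/1.5625,166/1.5625),0);print(A,B,np.linalg.norm(A-B))
v=(A-B)[:2];yaw=np.arctan2(-v[0],v[1]);print('yaw foot',yaw)
for yw in (yaw,yaw-.03,yaw+.03):
    Rg=Rn.from_euler('z',yw).as_matrix();mid=(A+B)/2;org=mid-Rg@[.015,0,0];org[2]=0
    print('org',org)
    n=Rg[:,0];P0=org+Rg@[.0125,0,.072]
    for nm,rc in(('tip',(137.8,87.4)),('markdet',(125.7,90.4)),('markeye',(124.5,90))):
        c,d=wrays(rc,o);X=c+d*(n@(P0-c))/(n@d);q=Rg.T@(X-P0);print(nm,q,'r',np.hypot(*q[1:]),'ang',np.arctan2(q[1],-q[2]))
    # front-edge, tab top
    print('proj grip/dial centre',np.array(wproj(P0,o))*1.5625, 'foot corners',[np.round(np.array(wproj(org+Rg@[.015,s*.065,0],o))*1.5625,0) for s in(1,-1)])
    for m in(.22,.32,.42):print(m,np.round(np.array(wproj(P0+Rg@[0,.044*np.sin(m),-.044*np.cos(m)],o))*1.5625,0))
im=cv2.imread('pics/w1.png')[70:205,20:115];cv2.imwrite('pics/c2.png',cv2.resize(im,None,fx=4.4,fy=4.4,interpolation=cv2.INTER_CUBIC))
E
```

```text
[ 0.5343 -0.1452  0.    ] [ 0.5324 -0.28    0.    ] 0.1348056476672437
yaw foot -0.013891090678540823
org [ 0.5184 -0.2124  0.    ]
tip [-0.      0.0009 -0.0435] r 0.043557960595825555 ang 0.020891463823131343
markdet [-0.      0.0138 -0.0512] r 0.05299218862789979 ang 0.2630798091359953
markeye [-0.      0.0152 -0.0504] r 0.05263618271326134 ang 0.2922135332886729
proj grip/dial centre [223.3712 100.8275] foot corners [array([127., 157.]), array([297., 166.])]
0.22 [203. 135.]
0.32 [197. 134.]
0.42 [191. 133.]
org [ 0.5184 -0.212   0.    ]
tip [ 0.      0.0008 -0.0435] r 0.04351642408763997 ang 0.0192486135255416
markdet [-0.      0.0137 -0.0505] r 0.05235165052453059 ang 0.26516255055045346
markeye [ 0.      0.0151 -0.0497] r 0.051938221940920695 ang 0.2949850493330274
proj grip/dial centre [223.2507 100.8206] foot corners [array([127., 160.]), array([297., 164.])]
0.22 [203. 136.]
0.32 [197. 135.]
0.42 [191. 134.]
org [ 0.5184 -0.2129  0.    ]
tip [ 0.      0.001  -0.0436] r 0.04360284974666751 ang 0.022544118763321457
markdet [ 0.      0.0139 -0.0518] r 0.053638872748040016 ang 0.2612561342444446
markeye [-0.      0.0152 -0.0511] r 0.053341359922765556 ang 0.2897431162522582
proj grip/dial centre [223.4915 100.8371] foot corners [array([127., 155.]), array([297., 168.])]
0.22 [203. 135.]
0.32 [197. 134.]
0.42 [191. 132.]
```

View pics/c2.png

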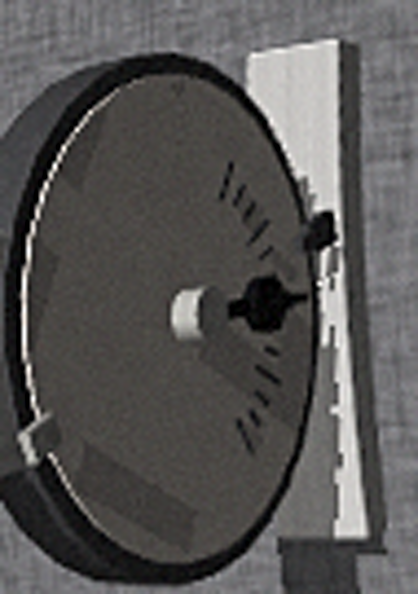

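```bash
python3 - <<'E'
from h import *
np.set_printoptions(precision=4,suppress=True)
o=get_obs()
def at(rc,z):
    c,d=wrays(rc,o);return c+d*(z-c[2])/d[2]
k=lambda x,y:(y/4.4+70,x/4.4+20)
A=at(k(338,40),.012);B=at(k(366,540),.012);print(A,B,np.linalg.norm(A-B))
v=(A-B)[:2];yw=np.arctan2(-v[0],v[1]);print('yaw',yw)
Rg=Rn.from_euler('z',yw).as_matrix();org=(A+B)/2-Rg@[.015,0,0];org[2]=0;print('org',org,'grip',org+Rg@[0,0,.162])
n=Rg[:,0]
for nm,xx,rc in(('tip',.0125,(137.8,87.4)),('tipeye',.0125,k(307,297)),('markin',.0125,k(305,237)),('markc',.0125,k(320,230)),('lug',.0125,k(38,440)),('hub',.015,k(185,315))):
    P0=org+Rg@[xx,0,.072];c,d=wrays(rc,o);X=c+d*(n@(P0-c))/(n@d);q=Rg.T@(X-P0);print(nm,q,'r',np.hypot(*q[1:]),'ang',np.arctan2(q[1],-q[2]))
E
```

```text
[ 0.5359 -0.1462  0.012 ] [ 0.5351 -0.2778  0.012 ] 0.1315885855683158
yaw -0.006200610874165721
org [ 0.5205 -0.2119  0.    ] grip [ 0.5205 -0.2119  0.162 ]
tip [ 0.      0.0005 -0.0403] r 0.04033483745845525 ang 0.011193111791311718
tipeye [-0.      0.0003 -0.0453] r 0.04534512831262896 ang 0.007151739465200431
markin [-0.      0.0153 -0.0459] r 0.04837923376431482 ang 0.3221371273001628
markc [-0.      0.0167 -0.0534] r 0.05596205485494775 ang 0.3037811232082051
lug [-0.     -0.016   0.0581] r 0.06029256642895436 ang -2.873855720051771
hub [-0.      0.0015  0.0099] r 0.00996318904250897 ang 2.9925788709881935
```

>>> send_rows(plan=[[0,0,-6,0],[0,0,-6,0],[1.5,-4.9,0,0],[1.5,-4.9,0,0],[1.5,-4.9,0,0],[1.5,-4.8,0,0],[0,0,0,0],[0,0,0,0]])

```text
t: 6.55
tool_pos: [0.5251, -0.2092, 0.2663]
tcp_rot: [0.002, 0.707, 0.707, 0.0]
contact_force: [-0.4, -0.1, -0.1]
gripper_width: 1.003
gripper_force: 0.0
```

```bash
python3 - <<'E'
from h import *
np.set_printoptions(precision=4,suppress=True)
o=get_obs();print(o['tool_pos'],o['tcp_rot'],o['joint_pos'])
im=save('wrist','w2');cv2.imwrite('pics/w2b.png',im[:,:,::-1])
for th in('gauge','gauge_grip'):
    for d in landmark_of('wrist',th): 
        c,r=wrays(d['point'],o);z=.162 if 'grip' in th else 0
        print(th,np.round(d['point'],1),round(d['p'],2),c+r*(z-c[2])/r[2])
print(wproj([.5215,-.212,.186],o))
E
```

```text
[ 0.5251 -0.2092  0.2663] [0.0018 0.7073 0.7069 0.0004] [ 0.7869  0.3385 -0.5824  1.7304  0.2046  1.13    0.1428]
gauge [313.4 268.1] 0.84 [ 0.5378 -0.4796  0.    ]
gauge [252.8 191.7] 0.7 [ 0.4103 -0.3564  0.    ]
gauge [239.8  81.2] 0.68 [ 0.1947 -0.3427  0.    ]
gauge [168.9 256.1] 0.64 [ 0.5179 -0.217   0.    ]
gauge_grip [337.6 156.7] 0.82 [ 0.3922 -0.4014  0.162 ]
gauge_grip [194.6 253.6] 0.67 [ 0.518  -0.2128  0.162 ]
(np.float64(200.8726686919359), np.float64(256.9007416932663))
```

View pics/w2b.png

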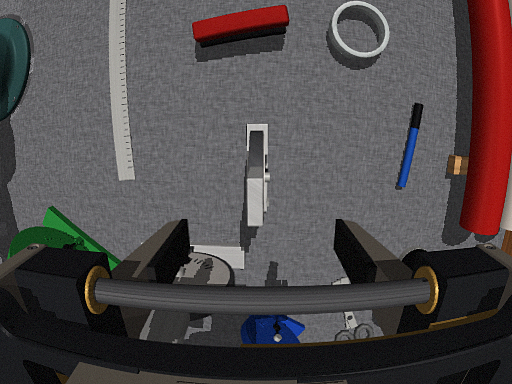

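>>> send_rows(plan=[[-0.3,-0.55,4,0],[0,0,4,0],[0,0,4.1,0],[0,0,0,0]])

```text
t: 7.2
tool_pos: [0.5171, -0.2113, 0.1406]
tcp_rot: [-0.003, 0.707, 0.707, -0.001]
contact_force: [0.5, -0.2, 1.0]
gripper_width: 0.997
gripper_force: 0.0
```

>>> send_rows(plan=[[0,0,0,0],[0,0,0,0],[0,0,0,0],[0,0,0,0],[0,0,0,0],[0,0,0,0],[0,0,0,0],[0,0,0,0]], jaw=1, grip_force=20)

```text
t: 8.2
tool_pos: [0.5186, -0.2121, 0.1435]
tcp_rot: [0.0, 0.707, 0.707, 0.0]
contact_force: [-0.3, 0.1, 0.1]
gripper_width: 0.153
gripper_force: 8.4
```

>>> send_rows(plan=[[0,0,-2,0],[0,0,-5,0],[0,0,-6,0],[3,-0.2,0,0],[5.5,-0.3,0,0],[5.5,-0.3,0,0],[5.5,-0.3,0,0],[5.5,-0.3,0,0],[5.5,-0.3,0,0],[5.5,-0.3,0,0],[5.1,-0.2,0,0],[0,0,0,0]])

```text
t: 9.7
tool_pos: [0.4947, 0.204, 0.2732]
tcp_rot: [-0.002, 0.704, 0.71, 0.0]
contact_force: [0.7, -0.7, -4.4]
gripper_width: 0.153
gripper_force: 20.0
```

```bash
python3 - <<'E'
from h import *
o=get_obs();print(np.round(o['tool_pos'],4),np.round(o['joint_pos'],3),o['contact_force'],o['gripper_force'])
E
```

```text
[0.4947 0.204  0.2732] [ 0.197  0.323 -0.789  1.779  0.246  1.143 -0.662] [ 0.69308899 -0.70331905 -4.42203859] 19.999718964099884
```

>>> send_rows(plan=[[0,0,0,-10.5],[0,0,0,-10.5],[0,0,0,-10.5],[0,0,0,-10.5],[0,0,0,-10.5],[0,0,0,-10.5],[0,0,0,-10.5],[0,0,0,-10.5]])

```text
t: 10.7
tool_pos: [0.4967, 0.1973, 0.2728]
tcp_rot: [-0.001, 0.05, 0.999, -0.001]
contact_force: [-0.4, -0.4, -4.4]
gripper_width: 0.151
gripper_force: 20.0
```

>>> send_rows(plan=[[0,0,0,-10.5],[0,0,0,-10.5],[0,0,0,-10.5],[0,0,0,-10.5],[0,0,0,-10.5],[0,0,0,-10.5],[0,0,0,-10.5],[0,0,0,-6],[0,0,0,0],[0,0,0,0]])

```text
t: 11.95
tool_pos: [0.4969, 0.1982, 0.2731]
tcp_rot: [-0.0, -0.597, 0.802, -0.0]
contact_force: [-0.5, 0.9, -3.8]
gripper_width: 0.148
gripper_force: 20.0
```

```bash
cat >> h.py <<'E'
F=np.array([.497,.199,0.]);FY=-.288
def st():
    o=get_obs();q=o['tcp_rot'];R=Rn.from_quat([q[1],q[2],q[3],q[0]]).as_matrix()
    ya=np.arctan2(R[1,1],R[0,1]);d=F-o['tool_pos']
    print('t',round(o['t'],2),'tcp',np.round(o['tool_pos'],4),'tool y deg',round(np.degrees(ya),1),'tgt',round(np.degrees(FY)+180,1),'to crown in tool cm',np.round(R.T@d*100,2),'tcp in form mm',np.round(Rn.from_euler('z',-FY).as_matrix()@-d*1000,1),'j',np.round(o['joint_pos'],2),'f',np.round(o['contact_force'],1),'tau',np.round(o['torque'],2),'g',round(o['gripper_force'],1))
    return o
def lm(names,cams=('side','top')):
    for th in names:
        for cam in cams:
            for d in landmark_of(cam,th): print(th,cam,np.round(d['point'],1),round(d['p'],2))
E
python3 - <<'E'
from h import *
st();a=save('side','s1');b=save('top','t1')
lm(['gauge','gauge_grip','mark','pointer_tip','form_crown'])
for cam in('side','top'): print(cam,[np.round(proj(cam,F+[0,0,z])).tolist() for z in(.065,.13,.29)])
cv2.imwrite('pics/v1.png',np.hstack([cv2.resize(i[:,:,::-1],None,fx=4,fy=4,interpolation=2) for i in(a[200:340,150:245],b[90:230,100:200])])[:600,:800])
E
```

```text
t 11.95 tcp [0.4969 0.1982 0.2731] tool y deg 163.3 tgt 163.5 to crown in tool cm [-0.11  0.   27.31] tcp in form mm [ 1.000e-01 -8.000e-01  2.731e+02] j [ 0.55  0.65 -1.41  1.76  0.66  1.32  1.84] f [-0.5  0.9 -3.8] tau [ 0.19 -0.13 -0.03] g 20.0
gauge side [150.9 234.1] 0.95
gauge side [277.8 206.3] 0.9
gauge side [176.5 263. ] 0.74
gauge side [308.5 210.9] 0.42
gauge top [173.6 378.7] 0.76
gauge_grip side [111.4 234.5] 0.95
gauge_grip side [124.8 267.7] 0.93
gauge_grip side [236.5 201.9] 0.64
gauge_grip side [134.6 337.3] 0.59
gauge_grip top [153.5 400.6] 0.75
gauge_grip top [197.8 361.5] 0.74
mark side [242.  166.8] 0.26
pointer_tip side [272.2 209.9] 0.59
pointer_tip side [173.6 263.8] 0.59
form_crown side [294.5 208.6] 0.6
side [[294.0, 207.0], [278.0, 206.0], [234.0, 202.0]]
top [[172.0, 157.0], [166.0, 150.0], [147.0, 129.0]]
```

View pics/v1.png

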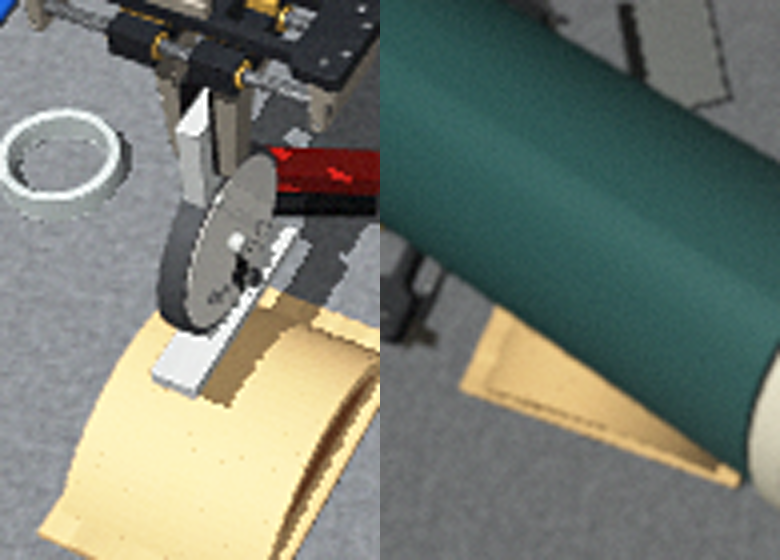

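>>> send_rows(plan=[[0,0,3,0],[0,0,2.6,0],[0,0,0.3,0],[0,0,0,0],[0,0,0,0]])

```text
t: 13.18
tool_pos: [0.4974, 0.1994, 0.2157]
tcp_rot: [0.001, -0.598, 0.802, -0.0]
contact_force: [-0.0, 0.1, -3.3]
gripper_width: 0.15
gripper_force: 20.0
```

>>> send_rows(plan=[[0,0,0.2,0],[0,0,0,0],[0,0,0.2,0],[0,0,0,0],[0,0,0,0]])

```text
t: 13.8
tool_pos: [0.4968, 0.1989, 0.2105]
tcp_rot: [-0.0, -0.598, 0.801, 0.0]
contact_force: [-0.5, 0.0, -3.7]
gripper_width: 0.155
gripper_force: 20.0
```

>>> send_rows(plan=[[0,0,0.15,0],[0,0,0,0],[0,0,0,0]])

```text
t: 14.18
tool_pos: [0.4968, 0.1989, 0.209]
tcp_rot: [-0.0, -0.598, 0.801, 0.0]
contact_force: [0.3, -0.7, -3.3]
gripper_width: 0.152
gripper_force: 20.0
```

>>> send_rows(plan=[[0,0,0.1,0],[0,0,0,0],[0,0,0,0]])

```text
t: 14.55
tool_pos: [0.4969, 0.1992, 0.2088]
tcp_rot: [0.0, -0.598, 0.801, -0.0]
contact_force: [-0.7, -0.6, 6.0]
gripper_width: 0.151
gripper_force: 20.0
```

>>> send_rows(plan=[[0,0,0,0],[0,0,0,0],[0.5,0,0,0],[0.5,0,0.01,0],[0.5,0,0.02,0],[0.5,0,0.03,0],[0.4,0,0.03,0],[0,0,0,0],[0,0,0,0]])

```text
t: 15.68
tool_pos: [0.49, 0.1754, 0.2073]
tcp_rot: [-0.0, -0.598, 0.802, -0.0]
contact_force: [0.1, 0.3, 5.6]
gripper_width: 0.151
gripper_force: 20.0
```

```bash
cat >> h.py <<'E'
def pred(th,roll=1,dy0=0):
    "gauge points in world for lean th, grip at current TCP"
    o=get_obs();q=o['tcp_rot'];R=Rn.from_quat([q[1],q[2],q[3],q[0]]).as_matrix()
    g=o['tool_pos']-R[:,2]*.019;ya=np.arctan2(R[1,1],R[0,1])
    Rg=Rn.from_euler('z',ya).as_matrix()@Rn.from_euler('x',-th).as_matrix()
    return Rg,g-Rg@[0,0,.162]
E
python3 - <<'E'
from h import *
st()
def q(): return [(d['point'],d['p']) for d in landmark_of('side','gauge')]
get_image('side')
lm(['gauge','mark','pointer_tip','gauge_grip'],['side'])
for th in(0,.15):
    Rg,o=pred(th);print(th,'org',np.round(proj('side',o),1),'ends',[np.round(proj('side',o+Rg@[0.015,s*.065,0.]),1) for s in(1,-1)])
E
```

```text
t 15.68 tcp [0.49   0.1754 0.2073] tool y deg 163.4 tgt 163.5 to crown in tool cm [-2.48 -0.   20.73] tcp in form mm [-1.000e-01 -2.460e+01  2.073e+02] j [ 0.57  0.69 -1.36  1.87  0.73  1.21  1.81] f [0.1 0.3 5.6] tau [ 0.59  0.1  -0.02] g 20.0
gauge side [153.4 231.5] 0.68
gauge side [293.2 205.5] 0.65
gauge side [176.  261.8] 0.64
gauge side [185.1 326.8] 0.56
pointer_tip side [285.5 212.6] 0.55
pointer_tip side [184.3 325.6] 0.51
pointer_tip side [171.7 261.9] 0.45
gauge_grip side [133.6 338.4] 0.74
gauge_grip side [246.3 205.3] 0.67
gauge_grip side [125.  269.5] 0.67
gauge_grip side [294.4 206.8] 0.22
0 org [287.1 211.4] ends [array([270.8, 228.2]), array([309.1, 204.1])]
0.15 org [293.9 206.8] ends [array([279.6, 223.9]), array([313.9, 199.1])]
```

>>> send_rows(plan=[[0.5,0,0.03,0],[0.5,0,0.03,0],[0.5,0,0.04,0],[0.5,0,0.04,0],[0.2,0,0.02,0],[0,0,0,0],[0,0,0,0],[0,0,0,0],[0,0,0,0],[0,0,0,0],[0,0,0,0]])

```text
t: 17.3
tool_pos: [0.4837, 0.1549, 0.2055]
tcp_rot: [-0.0, -0.598, 0.801, -0.0]
contact_force: [-0.4, 0.1, -3.2]
gripper_width: 0.149
gripper_force: 20.0
```

```bash
python3 - <<'E'
from h import *
st()
a=save('side','s2')
lm(['gauge','mark','pointer_tip','gauge_grip'],['side'])
for th in(.2,.25,.3,.35):
    Rg,o=pred(th);c=o+Rg@[.0125,0,.072];P=lambda X:np.round(proj('side',X),1)
    print(th,'org',P(o),'ends front top',[P(o+Rg@[0.015,s*.065,0.012]) for s in(1,-1)],'ctr',P(c),'tip',P(c-[0,0,.044]),'mark.29',P(c+Rg@[0,.044*np.sin(.29),-.044*np.cos(.29)]))
cv2.imwrite('pics/v2.png',cv2.resize(a[230:330,165:245,::-1],None,fx=6,fy=6,interpolation=cv2.INTER_CUBIC))
E
```

```text
t 17.3 tcp [0.4837 0.1549 0.2055] tool y deg 163.5 tgt 163.5 to crown in tool cm [-4.610e+00 -2.000e-02  2.055e+01] tcp in form mm [-2.000e-01 -4.610e+01  2.055e+02] j [ 0.63  0.68 -1.38  1.9   0.73  1.2   1.84] f [-0.4  0.1 -3.2] tau [ 0.04 -0.1   0.03] g 20.0
gauge side [291.6 208.2] 0.92
gauge side [181.2 326.6] 0.81
gauge side [173.5 263.5] 0.59
gauge side [150.7 236.9] 0.45
pointer_tip side [170.3 262.5] 0.56
pointer_tip side [181.3 324.7] 0.48
gauge_grip side [240.9 210.2] 0.97
gauge_grip side [133.7 337.5] 0.82
gauge_grip side [124.5 267.4] 0.62
0.2 org [289.9 209.4] ends front top [array([273.4, 226.6]), array([305.1, 202.2])] ctr [270.1 215.6] tip [281.1 216.1] mark.29 [279.9 216.9]
0.25 org [291.8 207.9] ends front top [array([276. , 225.2]), array([306.1, 200.8])] ctr [271.2 214.7] tip [282.2 215.3] mark.29 [281.6 215.6]
0.3 org [293.7 206.4] ends front top [array([278.5, 223.8]), array([306.9, 199.3])] ctr [272.2 213.8] tip [283.1 214.5] mark.29 [283.3 214.4]
0.35 org [295.4 204.8] ends front top [array([281. , 222.4]), array([307.5, 197.9])] ctr [273.1 213. ] tip [284.1 213.6] mark.29 [284.8 213.1]
```

View pics/v2.png

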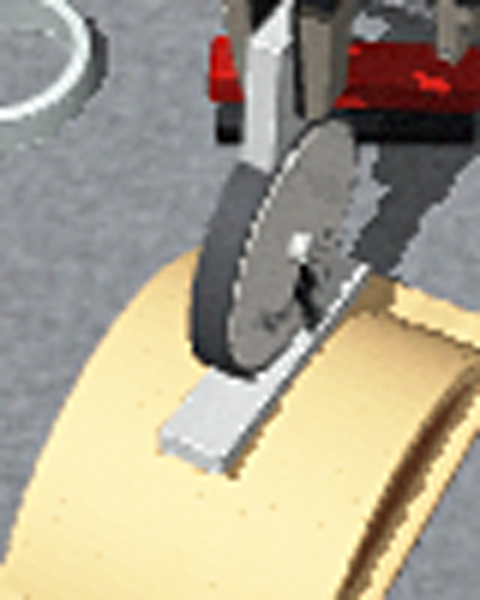

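>>> send_rows(plan=[[0,0,0.08,0],[0,0,0,0],[0,0,0,0]])

```text
t: 17.92
tool_pos: [0.4837, 0.1548, 0.2047]
tcp_rot: [-0.0, -0.598, 0.801, 0.0]
contact_force: [-0.4, -0.8, -4.6]
gripper_width: 0.151
gripper_force: 20.0
```

>>> send_rows(plan=[[0,0,0.06,0],[0,0,0,0],[0,0,0,0]])

```text
t: 18.3
tool_pos: [0.4838, 0.1549, 0.2045]
tcp_rot: [0.0, -0.598, 0.801, -0.0]
contact_force: [0.1, 0.1, 2.5]
gripper_width: 0.153
gripper_force: 20.0
```

>>> send_rows(plan=[[0,0,0.02,0],[0.4,0,0.05,0],[0.4,0,0.07,0],[0.4,0,0.07,0],[0,0,0,0],[0,0,0,0]])

```text
t: 19.05
tool_pos: [0.4804, 0.1431, 0.2023]
tcp_rot: [0.0, -0.598, 0.802, -0.0]
contact_force: [-1.2, 0.8, 5.4]
gripper_width: 0.152
gripper_force: 20.0
```

```bash
cat >> h.py <<'E'
def foot(cam='side',name=None):
    "lean fitted to landmark rays of gauge origin with grip at TCP"
    from scipy.optimize import minimize_scalar
    r=[]
    for _ in range(3):
        get_image(cam)
        for d in landmark_of(cam,'gauge'):
            if abs(d['point'][0]-293)<30 and abs(d['point'][1]-206)<20:
                f=minimize_scalar(lambda th:sum((np.array(proj(cam,pred(th)[1]))-d['point'])**2),bounds=(-.1,.7),method='bounded')
                r.append((round(f.x,3),round(f.fun**.5,1),round(d['p'],2)))
    return r
E
python3 - <<'E'
from h import *
st();print(foot())
lm(['mark','pointer_tip'],['side'])
E
```

```text
t 19.05 tcp [0.4804 0.1431 0.2023] tool y deg 163.4 tgt 163.5 to crown in tool cm [-5.830e+00  1.000e-02  2.023e+01] tcp in form mm [-1.000e-01 -5.830e+01  2.023e+02] j [ 0.66  0.68 -1.39  1.92  0.73  1.19  1.85] f [-1.2  0.8  5.4] tau [0.57 0.21 0.06] g 20.0
[(np.float64(0.264), np.float64(1.6), 0.69), (np.float64(0.347), np.float64(1.2), 0.73), (np.float64(0.37), np.float64(4.3), 0.68)]
pointer_tip side [173.7 259.8] 0.6
pointer_tip side [279.  213.5] 0.46
pointer_tip side [183.5 325.1] 0.37
```

```bash
cat > comp.py <<'E'
from h import *
def draw(nm,ths=(.2,.25,.3,.35)):
    o=get_obs();w=get_image('wrist')[:,:,::-1].copy();s=get_image('side')[:,:,::-1].copy()
    cv2.imwrite(f'pics/{nm}_w.png',w);cv2.imwrite(f'pics/{nm}_s.png',s)
    W=cv2.resize(w[100:260,200:320],None,fx=3.75,fy=3.75,interpolation=cv2.INTER_CUBIC)
    S=cv2.resize(s[235:325,185:243],None,fx=6,fy=6,interpolation=cv2.INTER_CUBIC)
    cols=[(255,0,0),(0,255,0),(0,0,255),(255,0,255)]
    for th,c in zip(ths,cols):
        Rg,g=pred(th)
        for x in(-.019,.019):
            r=np.array(wproj(g+Rg@[x,.065,.012],o));p=((r[1]-200+.5)*3.75,(r[0]-100+.5)*3.75);cv2.circle(W,(int(p[0]),int(p[1])),2,c,-1)
            print(th,'wrist end',np.round(r,1))
        for y in(.065,-.065):
            r=np.array(proj('side',g+Rg@[.015,y,.012]));p=((r[1]-185+.5)*6,(r[0]-235+.5)*6);cv2.circle(S,(int(p[0]),int(p[1])),2,c,-1)
    out=np.zeros((600,800,3),np.uint8);out[:W.shape[0],:W.shape[1]]=W;out[:S.shape[0],452:452+S.shape[1]]=S
    cv2.imwrite(f'pics/{nm}.png',out)
E
python3 - <<'E'
from comp import *
st();draw('v3')
E
```

```text
t 19.45 tcp [0.4804 0.1431 0.2023] tool y deg 163.4 tgt 163.5 to crown in tool cm [-5.83  0.   20.23] tcp in form mm [-1.000e-01 -5.830e+01  2.023e+02] j [ 0.66  0.68 -1.39  1.92  0.73  1.19  1.85] f [-1.7  0.6  6.5] tau [0.56 0.19 0.03] g 20.0
0.2 wrist end [153.4 243.3]
0.2 wrist end [153.4 279.5]
0.25 wrist end [160.8 243.5]
0.25 wrist end [160.8 279.3]
0.3 wrist end [168.1 243.6]
0.3 wrist end [168.1 279.2]
0.35 wrist end [175.4 243.8]
0.35 wrist end [175.4 279. ]
```

View pics/v3.png

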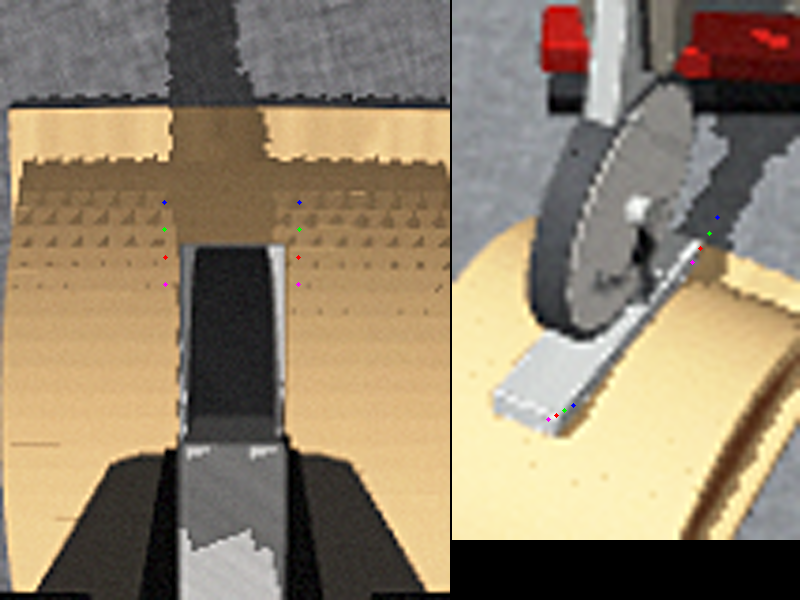

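>>> send_rows(plan=[[0,0,0,0],[0,0,0,0],[0,0,0,0],[0,0,0,0],[0,0,0,0],[0,0,0,0],[0,0,0,0],[0,0,0,0]])

```text
t: 20.55
tool_pos: [0.4804, 0.1431, 0.2023]
tcp_rot: [0.0, -0.598, 0.802, -0.0]
contact_force: [-1.6, 0.7, 6.2]
gripper_width: 0.15
gripper_force: 20.0
```

```bash
python3 - <<'E'
from h import *
o=st();print('org',pred(.285)[1])
w=get_image('wrist').astype(int);a=cv2.imread('pics/v3_w.png')[:,:,::-1].astype(int)
for im in(a,w): print(im[158:172,250:253].mean((1,2)).round().tolist())
s=get_image('side')
b=cv2.imread('pics/v3_s.png')[:,:,::-1].astype(int);print('side diff',np.abs(s.astype(int)-b)[240:320,185:243].mean())
g=b[262:288,205:226].mean(2).astype(int);print(g)
P=lambda X:np.round(proj('side',X),1)
Rg,og=pred(.285);c=og+Rg@[.0125,0,.072];print('ctr',P(c),'tip',P(c-[0,0,.044]),'mark',[(m,P(c+Rg@[0,.05*np.sin(m),-.05*np.cos(m)])) for m in(.2,.29,.38)])
E
```

```text
t 20.55 tcp [0.4804 0.1431 0.2023] tool y deg 163.4 tgt 163.5 to crown in tool cm [-5.83  0.   20.23] tcp in form mm [-1.000e-01 -5.830e+01  2.023e+02] j [ 0.66  0.68 -1.39  1.92  0.73  1.19  1.85] f [-1.6  0.7  6.2] tau [0.54 0.31 0.08] g 20.0
org [0.49336053 0.18679833 0.06583833]
[97.0, 94.0, 97.0, 101.0, 100.0, 99.0, 99.0, 100.0, 98.0, 82.0, 86.0, 78.0, 68.0, 69.0]
[96.0, 98.0, 100.0, 98.0, 100.0, 99.0, 99.0, 98.0, 97.0, 87.0, 82.0, 73.0, 70.0, 69.0]
side diff 2.246551724137931
[[103 104 105  90  78 196 132 137 141 135 131 136 135 139 140 136 135 136
  135 148 157]
 [111 101 101  93  77 169 123 134 136 139 132 132 137 135 136 134 134 137
  134 126 157]
 [100 102  93  84 197 136 131 134 136 132 137 137 136 136 132 130 134 137
  139 146 147]
 [102 100  97  77 171 130 134 138 133 139 135 133 137 137 132 133 134 133
  112 141 140]
 [106 106 107 196 126 134 133 137 136 129 134 137 135 133 138 138 134 136
  155 151 142]
 [100  96  76 177 132 124 139 132 134 139 165 145 126 134 136 136 126 114
  160 154 140]
 [ 99  93 116 178 136 135 132 135 134 176 238 231 215 127 106  89 134 144
  149
[... 1135 characters left out ...]
 119 129 198 125
  179 101 105]
 [136 141 134 113  76  85  91  78 108 132 126  91  52  65 147 238 102 109
  107 113 152]
 [141 140 133 114  99  99 115 128 127 134 106  69  38  79 177 114 107 121
  172 168 162]
 [139 133 133 132 133 122 130 140 136 105  99  88  66 185 138 115 127 182
  175 168 176]
 [130 136 133 139 138 136 137 139 129  76 124 134  99 155 106 128 191 183
  182 179 178]
 [140 135 135 134 138 135 139 129 119 228 223 222 189 114 127 199 191 191
  184 181 177]
 [146 126 137 134 136 139 132  78 135 219 218 196 102 126 186 199 195 191
  189 188 191]]
ctr [269.1 216.4] tip [280.1 217. ] mark [(0.2, array([282.7, 216.3])), (0.29, array([281.4, 217.1])), (0.38, array([280.1, 217.9]))]
```

```bash
python3 -c "
from workcell import *
print(job_done())"
```

```text
the job is handed in; nothing more can be done
None
```

I handed the job in, and no verdict came back. The gauge stood level on the crown first, then was rocked to about 0.28 rad lean, against a measured mark angle of about 0.29 rad. At hand-in it was still gripped at 20 N and resting on the former with about 9.5 N. The pointer appeared in line with the mark, and the stapler and tape ring were not touched.

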